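Drop the red cake ball into the catch tray

ROBOT

A 6-joint arm with a two-finger parallel gripper is mounted at the origin on the work surface. World frame = base frame: x ahead of the robot, y to its left, z up, the work surface at z = 0. Lengths are in m, angles in rad, forces in N, time in s.
With the tool pointing down it reaches from about 0.275 to 1 m from the base axis. Payload 8.4 kg.
Tool frame: the origin (TCP) lies midway between the tips of the shut fingers; the grasp point (between the pads) lies manip.pinch_z behind it (manip.pinch_z is the distance from the TCP to the grasp point, in m); z points along the fingers, y is the direction in which the jaws open and shut (so a half turn about z gives the same grasp; the last joint's range is limited). The gripper opens to 85 mm and grips with 20 to 120 N. Pads are 22 mm wide; open, the fingers measure 114 mm over their backs; the gripper's body (76 mm by 85 mm) begins 54 mm behind the grasp point. The pads swing forward as they close: fully open they stand 13 mm farther back than shut.
Start: joints at [1.125, 0.353, 1.633, -0, 1.155, -0.002], TCP at [0.268, 0.564, 0.231] pointing down, gripper open.
Joint ranges: [-2.63, 2.63], [-0.92, 2.1], [0.06, 2.66], [-1.3, 4.44], [0, 2.69], [-3.02, 3.02]. Speed limits (rad/s): [2.22, 2.22, 2.79, 3.14, 3.14, 3.14].

INTERFACE

Orientations are given as a unit quaternion [x, y, z, w].
In Python, from bench import manip gives the robot as it stands.
- The arm moves only by the tool drive_tool, never from a script. Its argument "plan" is a list of rows, each a list of 6 numbers: the shift along the tool's x, y, z in cm, then the turn, a rotation vector about the tool's x, y, z in rad. A call has 1 to 10 rows; each row shifts and turns the commanded pose from where the row before left it, along the tool's axes as they then stand; what a row does not reach is not made up. A row lasts 1/8 s, in which the tool goes at most 62.5 mm and 10.7 degrees, less where a joint would pass 70% of its speed; a pose out of reach is approached as far as the arm can. A call with a gripper value outside its range is refused whole. "hand" is the opening in per cent of the stroke, from 0 (shut) to 100 (fully open), set as the call begins (left out, the last holds). The fingers move at their own pace and stop on an object; "newtons" is the grip in N (left out, the last holds). Time passes only in rows, so rows that do not move let the fingers close. It gives the time, the measured TCP pose, the force and the opening at its end, in the units of the state.
- manip.get_obs(): the state, without advancing time (a new reading comes with each control period).
- manip.camera(name): name is "scene" or "top"; returns the picture (400x640x3 uint8, red, green, blue); there is no depth.
- manip.camera_model(name): a dict with "fx", "fy", "cx", "cy" (pixels), "extrinsics" (4x4, takes a point from world to camera coordinates). Camera axes: x right, y down, z forward; pixel columns grow to the right and rows downward; lengths in m; the calibration is good to about 2 mm. A picture is of the moment at which its call begins. camera_model takes no time and is no camera call.
- manip.hand_in(): hands the job in, once; it reports no verdict.
Trained networks look in the newest picture that a camera, given by its name, has taken for a name from the list of things; names that differ only in an ending like _2 or _b are one class to them, and where a whole thing is asked for, a point or a joint stands for the part that bears it (a point fixed in the world has none). Each returns a list of dicts, best first, with "confidence" (0 to 1); they miss things now and then, are a little off and sometimes report something else, mostly with a low value. They report only what shows in the picture. A call takes as long as a camera call.
- manip.regions_of(target, camera): "pixels" (400x640 bool, what is visible of it) and "at" ([row, column] in pixels, amid what is visible of it).
The state is a dict: "time": time; "qpos": joint angles; "joint_vel": joint speeds; "tau": joint torques, N m; "eef_pos": TCP position; "ee_rot": TCP orientation; "contact_force": force on the tool from outside, world axes, zero at the start; "ft_torque": the same for the moment, N m; "gripper_width": finger opening in m.
Only numpy, scipy, OpenCV 4.12 (cv2) and the standard library are available. Lean on these libraries where they do the work, as an engineer would, in place of code of your own. Each camera call takes 0.05 s, during which the arm holds its last target.

TASK

On the cake-decorating bench, push the catch tray sideways along its rails until it stops under the lane that holds the red ball, then press down the yellow paddle of that lane until its gate lifts and the red ball rolls into the tray, and let the paddle come back up so that the gate is shut again. Do not touch either ball with the gripper, leave the blue ball waiting behind its gate, and do not disturb the other things on the bench.

Things in the scene. Friction and masses are not known exactly. Their poses are not given: they have to be found in the camera images.
- dispenser: Fixed dispenser, white base 315 x 420 x 10 mm. Origin on the table below and midway between the gates; y to its left lane, z up, front is -x. Two aluminium chutes, 40 mm wide inside, centred at y = +100 and -100 mm, slope down to open front ends (x -35, z 68 mm); walls at most 135 mm high. White lever posts at y = +/-185 mm, 155 mm tall.
- tray (a joint): Catch tray's slide along the dispenser's y, m. 0 = midway between the lanes; +0.10 = against its stop, exactly under the left lane; -0.10 = against its stop under the right lane. Starts near the middle; stays where it is left; sliding takes about 3 N.
- tray_mid (a point): Centre of the inner floor of the catch tray (20 mm above the table); axes as the dispenser's. The grey bowl is open above, 82 mm (x) by 76 mm (y) inside, with walls rising 34 mm above this point.
- tray_block (a point): Centre of the top face (62 mm above the table) of the solid green block that is the tray's front part: 48 mm (x) by 88 mm (y) by 46 mm tall. It lies clear in front of the chutes; push either of its sides (at y +/-44 mm from this point) to slide the tray. It is too wide to grasp.
- lever_left (a joint): Left rocking lever (dark bar), rad: 0 = at rest, white gate down across the left lane; grows as the yellow paddle is pressed, to 0.55 at its stop. The gate lets a ball pass above about 0.35. A spring brings it back; pressing takes about 2 N at first, 6 N fully down. Pivot along x at y +185, z 140 mm.
- paddle_left (a point): Centre of the top face of the left lever's yellow paddle (50 mm along x, 56 mm along the lever, 8 mm thick), about 172 mm above the table at rest, on the +y side of the left lane, 74 mm beyond the pivot. It slopes up outwards 0.27 rad at rest, down outwards 0.28 rad fully pressed, about 40 mm lower. Nothing is beneath it.
- lever_right (a joint): Right rocking lever (dark bar), rad: 0 = at rest, white gate down across the right lane; grows as the yellow paddle is pressed, to 0.55 at its stop. The gate lets a ball pass above about 0.35. A spring brings it back; pressing takes about 2 N at first, 6 N fully down. Pivot along x at y -185, z 140 mm.
- paddle_right (a point): Centre of the top face of the right lever's yellow paddle (50 mm along x, 56 mm along the lever, 8 mm thick), about 172 mm above the table at rest, on the -y side of the right lane, 74 mm beyond the pivot. It slopes up outwards 0.27 rad at rest, down outwards 0.28 rad fully pressed, about 40 mm lower. Nothing is beneath it.
- ball_red_center (a point): Centre of the red sugar ball, 32 mm diameter, about 25 g; it waits behind one of the two gates (left or right, varies).
- ball_blue_center (a point): Centre of the blue sugar ball, same size, behind the other gate.
- nozzle: Bystander, loose: steel piping nozzle, cone 38 mm wide and 50 mm tall, standing on the table; origin at the middle of its underside.
- jar: Bystander, loose: amber jar with white lid, 56 mm wide, 75 mm tall; origin at the middle of its underside.
- cup: Bystander, loose: white ceramic cup, 70 mm wide, 60 mm tall; origin at the middle of its underside.
- spatula: Bystander, loose: spatula with wooden handle lying on the table; origin at the underside, x along its length.
- tower: Bystander, loose: small grey model tower with red roof on a 90 mm square board, about 175 mm tall; origin at the middle of its underside.

How it is judged:
On the way, in this order (a step that is already met when the one before it is completed fails the run):
1. the tray is under the lane of the red ball (within 12 mm sideways) with the ball still behind its gate (y of ball_red_center in the frame of tray_mid between -0.012 and 0.012 m and x of ball_red_center in the frame of dispenser above 0.008 m), for 0.2 s.
2. the gate is lifted by its lever (more than 0.3 rad) (value of joint any of lever_left, lever_right above 0.3 rad), for 0.1 s.
3. the red ball lies in the tray (x of ball_red_center in the frame of tray_mid between -0.042 and 0.042 m and y of ball_red_center in the frame of tray_mid between -0.038 and 0.038 m and z of ball_red_center in the frame of tray_mid between 0.005 and 0.03 m), for 0.2 s.
At the end, for the whole second after the job is handed in: The red ball rests (under 30 mm/s) on the floor of the catch tray, the tray stands within 12 mm of its stop under the ball's lane, both levers are back at rest (under 0.05 rad, gates shut) and the blue ball is still behind its gate (moved under 12 mm) (all of step 3 and value of joint each of lever_left, lever_right below 0.05 rad and linear speed of ball_red below 0.03 m/s and distance of ball_blue_center from where it was at the start of the episode below 0.012 m and x of ball_blue_center in the frame of dispenser above 0.008 m and (value of joint tray above 0.088 m or value of joint tray below -0.088 m)); the robot touches nothing.
It fails at once if a finger or the arm touches a ball (contact force between any of the fingers, the arm and ball_red above 0.3 N or contact force between any of the fingers, the arm and ball_blue above 0.3 N).
It fails at once if a ball is lifted (height (world z) of any of ball_red_center, ball_blue_center above 0.125 m).
It fails at once if the blue ball leaves its place (more than 12 mm) (distance of ball_blue_center from where it was at the start of the episode above 0.012 m).
It fails at once if the red ball misses the tray and falls to the bench or the base (height (world z) of ball_red_center below 0.032 m).
It fails at once if a bystander is moved more than 25 mm or tipped (distance of any of nozzle, jar, cup, spatula, tower from where it was at the start of the episode above 0.025 m or angle between any of nozzle, jar, cup, tower's own z axis and vertical above 0.4 rad).
It also fails if it takes over 45 s, if anything falls off the work surface, if the arm or the gripper's body presses on something with over 40 N, if the wrist force passes 120 N, or if a joint passes its speed limit or range.

## Working session

There is one attempt and no reset: what is moved stays moved. The work goes in short steps, Python scripts to look and compute and a tool call to move; the robot and the scene stay as the last step left them, time stands still between calls to the robot, and variables do not carry over. Pictures are saved under pics/ and viewed, and the job is handed in when it is done.

Besides the shell and the picture viewer there is one more tool, called after "Call:" by a JSON object that holds its "api" and its "payload", one argument or row to a line. drive_tool: Moves the arm, as the interface text tells. Its arguments: {"type":"object","properties":{"plan":{"type":"array","items":{"type":"array","items":{"type":"number"}}},"hand":{"type":"number"},"newtons":{"type":"number"}},"required":["plan"]}

```bash
mkdir -p pics; ls; python3 - <<'E'
from bench import manip
import cv2,numpy as np
for n in ("scene","top"):
    im=manip.camera(n); cv2.imwrite(f"pics/{n}0.png",im[:,:,::-1])
    m=manip.camera_model(n); print(n,m)
for t in ["dispenser","tray_block","tray_mid","paddle_left","ball_red_center","ball_blue_center","nozzle","jar","cup","spatula","tower"]:
    for c in ("scene","top"):
        r=manip.regions_of(t,c); print(t,c,[(round(x["confidence"],2),np.round(x["at"],1).tolist(),int(x["pixels"].sum())) for x in r[:3]])
print(manip.get_obs(), manip.pinch_z)
E
```

```text
pics
scene {'fx': 376.28991277031116, 'fy': 376.28991277031116, 'cx': 322.0255255623591, 'cy': 204.4592667895141, 'extrinsics': array([[ 0.25919279,  0.96573525, -0.0132107 , -0.18406964],
       [ 0.82042045, -0.22736822, -0.5246084 , -0.34350774],
       [-0.50963652,  0.12513639, -0.85124116,  1.53179103],
       [ 0.        ,  0.        ,  0.        ,  1.        ]])}
top {'fx': 419.88644826110027, 'fy': 419.88644826110027, 'cx': 326.98066010040776, 'cy': 206.6762450604548, 'extrinsics': array([[-0.01385789, -0.99987473, -0.00764701,  0.04929982],
       [-0.98767431,  0.01488046, -0.15581408,  0.51697076],
       [ 0.15590835,  0.0053935 , -0.9877568 ,  1.32816975],
       [ 0.        ,  0.        ,  0.        ,  1.        ]])}
dispenser scene [(0.67, [243.1, 323.1], 12256)]
dispenser top [(0.91, [184.9, 326.9], 12417)]
tray_block scene [(0.56, [215.3, 319.5], 1162)]
tray_block top [(0.91, [212.4, 327.2], 1151), (0.74, [258.9, 426.1], 295), (0.46, [255.2, 156.0], 801)]
tray_mid scene [(0.31, [215.9, 319.7], 1135)]
tray_mid top [(0.84, [210.1, 324.2], 1200)]
paddle_left scene [(0.
[... 757 characters left out ...]
7)]
tower top []
{'time': 1.2, 'qpos': array([ 1.12461192e+00,  3.52997581e-01,  1.63341491e+00,  1.87286155e-05,
        1.15519635e+00, -2.36025267e-03]), 'joint_vel': array([ 0.001814  , -0.00033218,  0.00050358, -0.00058405, -0.00053748,
       -0.00068544]), 'tau': array([-1.18899665e-03, -6.05209351e+01, -3.42420137e+01, -8.18952867e-05,
        1.78104965e-03,  5.35032243e-06]), 'eef_pos': array([0.26834269, 0.56445615, 0.23127609]), 'ee_rot': array([ 2.20098902e-01,  9.75477562e-01, -5.98376932e-06, -1.01521542e-05]), 'contact_force': array([-0.28922181,  0.1430906 ,  0.48947424]), 'ft_torque': array([-0.00791297,  0.03527097, -0.00683375]), 'gripper_width': 0.085399760368006} 0.0187
```

View pics/scene0.png

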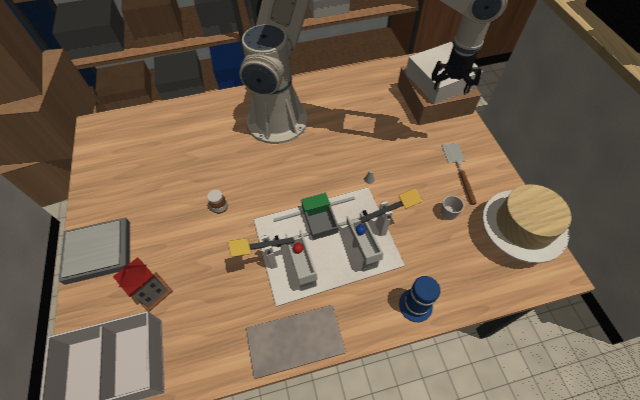

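View pics/top0.png

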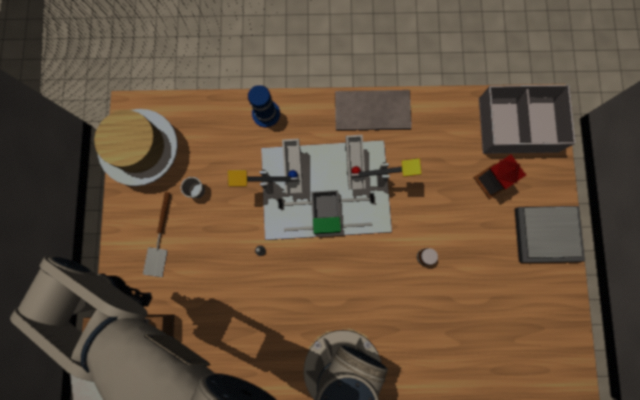

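Scene: red ball at (297,247) in the scene view and (356,171) in the top view, which is the robot's right (-y) lane. The blue ball is in the left lane. The nozzle is near the left front (260,250 top), and the jar is right front (429,257 top).

```bash
cat > h.py <<'E'
from bench import manip
import cv2,numpy as np
def ray(c,u,v):
    m=manip.camera_model(c);E=m["extrinsics"];R,t=E[:3,:3],E[:3,3]
    return -R.T@t, R.T@np.array([(u-m["cx"])/m["fx"],(v-m["cy"])/m["fy"],1])
def atz(c,u,v,z):
    o,d=ray(c,u,v); return o+d*(z-o[2])/d[2]
def proj(c,p):
    m=manip.camera_model(c);q=m["extrinsics"]@np.r_[p,1]; return np.array([m["fx"]*q[0]/q[2]+m["cx"],m["fy"]*q[1]/q[2]+m["cy"]])
def blobs(im,lo,hi,amin=25):
    h=cv2.cvtColor(im,cv2.COLOR_RGB2HSV); k=cv2.inRange(h,np.array(lo),np.array(hi))
    n,l,s,c=cv2.connectedComponentsWithStats(k); return [(c[i].round(1).tolist(),s[i].tolist()) for i in range(1,n) if s[i][4]>=amin]
E
python3 - <<'E'
from h import *
for c in("scene","top"):
    im=cv2.cvtColor(cv2.imread(f"pics/{c}0.png"),cv2.COLOR_BGR2RGB)
    print(c)
    for nm,lo,hi,z in(("yel",(20,150,120),(32,255,255),.172),("grn",(50,120,30),(80,255,255),.062),("red",(0,170,60),(6,255,255),.1),("red2",(174,170,60),(180,255,255),.1),("blu",(110,150,50),(125,255,255),.1)):
        for b in blobs(im,lo,hi): print(nm,b,atz(c,*b[0],z).round(3))
    cv2.imwrite(f"pics/{c}z.png",cv2.resize(im[120:280,200:440] if c=="top" else im[160:310,200:440],None,fx=3.3,fy=3.3,interpolation=cv2.INTER_CUBIC)[:,:,::-1])
for t,c,z in(("jar","scene",.04),("jar","top",.075),("nozzle","scene",.02),("cup","scene",.03),("tower","scene",.08)):
    r=manip.regions_of(t,c)
    if r: print(t,c,atz(c,r[0]["at"][1],r[0]["at"][0],z).round(3))
E
```

```text
scene
yel ([410.1, 198.0], [399, 189, 23, 19, 265]) [0.59  0.307 0.172]
yel ([238.9, 247.1], [228, 239, 23, 18, 308]) [ 0.615 -0.211  0.172]
grn ([315.4, 203.9], [302, 193, 27, 23, 421]) [0.468 0.043 0.062]
red ([297.7, 247.5], [293, 243, 10, 10, 74]) [ 0.625 -0.051  0.1  ]
red ([133.2, 276.3], [114, 258, 40, 38, 801]) [ 0.588 -0.528  0.1  ]
blu ([226.1, 57.9], [210, 42, 34, 38, 580]) [-0.311 -0.144  0.1  ]
blu ([233.2, 81.3], [227, 73, 16, 14, 77]) [-0.157 -0.135  0.1  ]
blu ([360.4, 229.0], [356, 225, 10, 9, 50]) [0.615 0.148 0.1  ]
top
yel ([411.1, 166.8], [401, 158, 21, 19, 316]) [ 0.614 -0.212  0.172]
yel ([236.8, 177.7], [228, 170, 19, 16, 284]) [0.588 0.309 0.172]
grn ([326.4, 224.9], [314, 217, 26, 17, 387]) [0.456 0.044 0.062]
red ([507.1, 170.9], [490, 154, 36, 35, 606]) [ 0.614 -0.527  0.1  ]
red ([355.5, 169.7], [352, 167, 8, 6, 38]) [ 0.625 -0.05   0.1  ]
blu ([292.2, 173.7], [289, 171, 8, 6, 38]) [0.615 0.15  0.1  ]
jar scene [ 0.356 -0.279  0.04 ]
jar top [ 0.348 -0.265  0.075]
nozzle scene [0.387 0.261 0.02 ]
cup scene [0.573 0.491 0.03 ]
tower scene [ 0.605 -0.507  0.08 ]
```

```bash
ls pics
```

```text
scene0.png
scenez.png
top0.png
topz.png
```

View pics/topz.png

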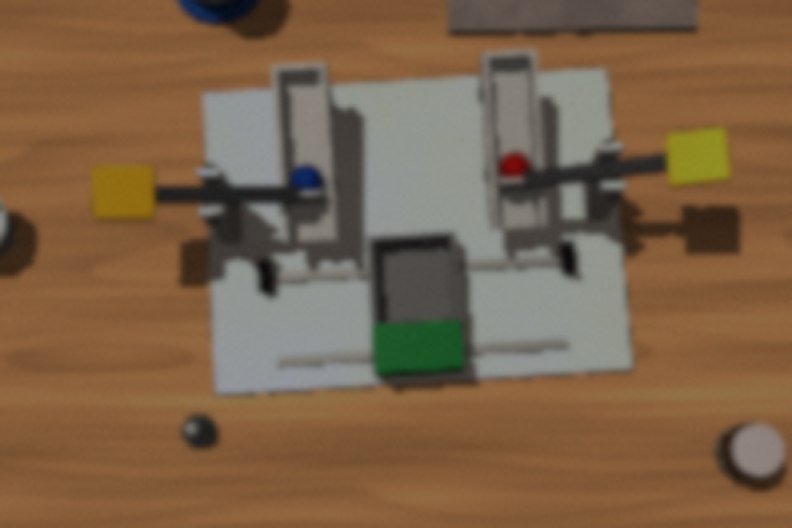

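View pics/scenez.png

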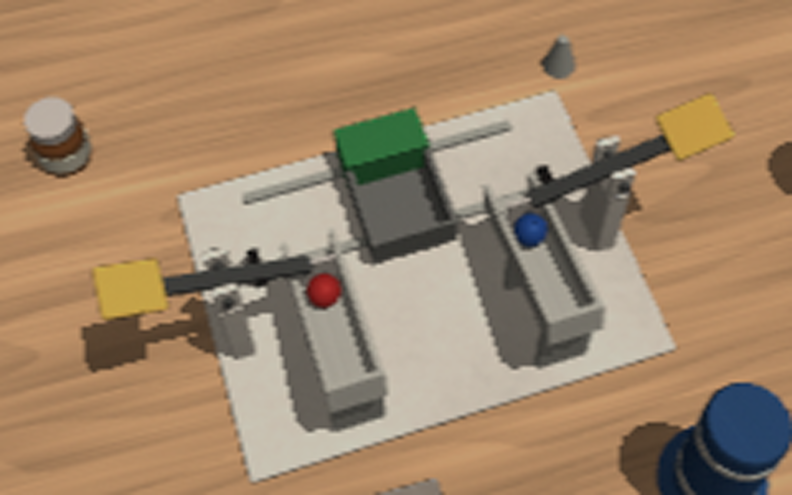

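Call:
{"api": "drive_tool", "payload": {
  "plan": [
    [0, 0, 0, 0, 0, -0.165],
    [0, 0, 0, 0, 0, -0.165],
    [0, 0, 0, 0, 0, -0.16],
    [-2, -5.5, 0, 0, 0, 0],
    [-2, -5.5, 0, 0, 0, 0],
    [-2, -5.5, 0, 0, 0, 0],
    [-2, -5.5, 0, 0, 0, 0],
    [-2, -5.5, 0, 0, 0, 0],
    [-2, -5.5, 0, 0, 0, 0],
    [0, 0, 0, 0, 0, 0]
  ],
  "hand": 0
}}

```text
time: 2.7
eef_pos: [0.4046, 0.2372, 0.2315]
ee_rot: [-0.021, 1.0, -0.0, 0.0]
contact_force: [0.5, 0.1, 0.8]
gripper_width: 0.0
```

```bash
cat >> h.py <<'E'
from scipy.spatial.transform import Rotation as Rn
O=np.array([.602,.048,0]);Y=.048
D=Rn.from_euler('z',Y).as_matrix()
def st():
    o=manip.get_obs();R=Rn.from_quat(o["ee_rot"]).as_matrix()
    print("t",round(o["time"],2),"world",o["eef_pos"].round(4),"disp",(D.T@(o["eef_pos"]-O)).round(4),"F",(D.T@o["contact_force"]).round(1),"w",round(o["gripper_width"],4))
    print("tool x,y in disp",(D.T@R[:,0]).round(3),(D.T@R[:,1]).round(3),"q",o["qpos"].round(2))
    return o,R
def to(pd):
    o,R=st();print("tool shift cm",(R.T@(O+D@np.array(pd)-o["eef_pos"])*100).round(2))
E
python3 -c "
from h import *
to([-.144,.09,.231])"
```

```text
t 2.7 world [0.4046 0.2372 0.2315] disp [-0.1881  0.1985  0.2315] F [0.5 0.1 0.8] w 0.0
tool x,y in disp [-1.     0.006 -0.   ] [ 0.006  1.    -0.001] q [ 0.53  0.11  1.95 -0.    1.08 -1.08]
tool shift cm [ -4.48 -10.82   0.06]
```

Call:
{"api": "drive_tool", "payload": {
  "plan": [
    [-2.2, -5.4, 0, 0, 0, 0],
    [-2.2, -5.4, 0, 0, 0, 0],
    [0, 0, 5, 0, 0, 0],
    [0, 0, 5, 0, 0, 0],
    [0, 0, 5, 0, 0, 0],
    [0, 0, 4, 0, 0, 0],
    [0, 0, 0, 0, 0, 0]
  ]
}}

```text
time: 3.58
eef_pos: [0.4503, 0.1346, 0.0391]
ee_rot: [-0.023, 1.0, -0.001, -0.003]
contact_force: [0.0, -0.1, 0.2]
gripper_width: 0.0003
```

```bash
python3 - <<'E'
from h import *
st()
for n in("scene","top"):
    im=manip.camera(n); s=im[100:290,190:450]
    cv2.imwrite(f"pics/{n}1.png",cv2.resize(s,None,fx=3,fy=3,interpolation=cv2.INTER_CUBIC)[:,:,::-1])
E
```

```text
t 3.58 world [0.4503 0.1346 0.0391] disp [-0.1474  0.0938  0.0391] F [ 0.  -0.1  0.2] w 0.0003
tool x,y in disp [-1.     0.001  0.005] [ 0.001  1.    -0.001] q [ 0.29  0.41  2.1   0.    0.64 -1.33]
```

View pics/scene1.png

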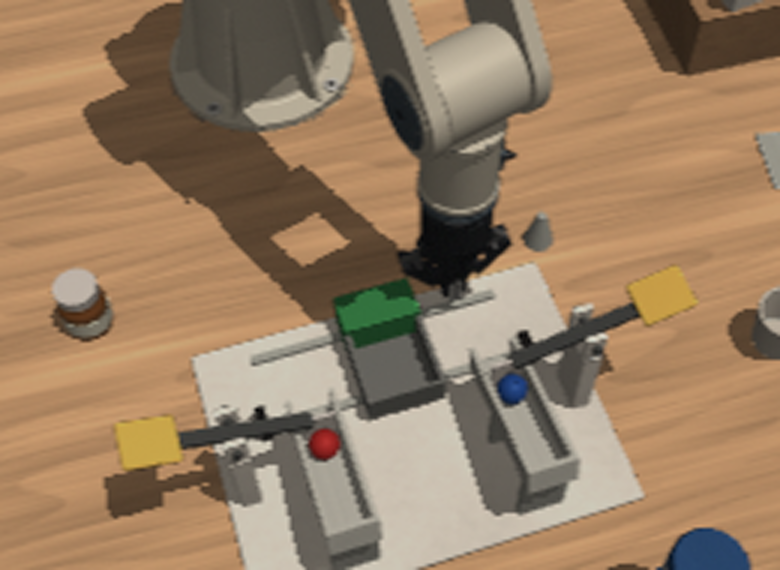

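The gripper is clear to the left of the green block at (375,310) in the zoomed view, so I'll push towards -y.

Call:
{"api": "drive_tool", "payload": {
  "plan": [
    [0, -2, 0, 0, 0, 0],
    [0, -2, 0, 0, 0, 0],
    [0, -2, 0, 0, 0, 0],
    [0, -2, 0, 0, 0, 0],
    [0, -2, 0, 0, 0, 0],
    [0, -1.5, 0, 0, 0, 0],
    [0, -0.8, 0, 0, 0, 0],
    [0, 0, 0, 0, 0, 0]
  ]
}}

```text
time: 4.68
eef_pos: [0.4583, 0.0112, 0.0418]
ee_rot: [-0.023, 1.0, -0.0, 0.0]
contact_force: [0.5, -0.0, -0.4]
gripper_width: -0.0002
```

```bash
cat > see.py <<'E'
from h import *
import sys
st(); k=sys.argv[1]
im=manip.camera("top"); 
print("green",[(b,(D.T@(atz("top",*b[0],.062)-O)).round(4)) for b in blobs(im,(50,120,30),(80,255,255))])
print("red",blobs(im,(0,170,60),(6,255,255),8))
a=cv2.resize(im[130:250,210:440],None,fx=3,fy=3,interpolation=cv2.INTER_CUBIC)
im=manip.camera("scene"); print("red scene",blobs(im,(0,170,60),(6,255,255),8))
b=cv2.resize(im[160:300,210:440],None,fx=2.4,fy=2.4,interpolation=cv2.INTER_CUBIC)
b=b[:,:a.shape[1]]; b=np.pad(b,((0,0),(0,a.shape[1]-b.shape[1]),(0,0)))
o=np.vstack([a,b]); o=cv2.resize(o,None,fx=.85,fy=.85); cv2.imwrite(f"pics/{k}.png",o[:,:,::-1])
E
python3 see.py p1
```

```text
t 4.67 world [0.4583 0.0112 0.0418] disp [-0.1453 -0.0298  0.0418] F [ 0.5 -0.  -0.4] w -0.0002
tool x,y in disp [-1.     0.002 -0.001] [ 0.002  1.    -0.   ] q [ 0.02  0.39  2.13 -0.    0.63 -1.59]
green []
red [([507.0, 170.8], [490, 154, 35, 35, 595]), ([355.4, 169.7], [352, 167, 8, 6, 37])]
red scene [([297.7, 247.5], [293, 243, 10, 10, 74]), ([133.2, 276.3], [114, 258, 40, 38, 802])]
```

View pics/p1.png

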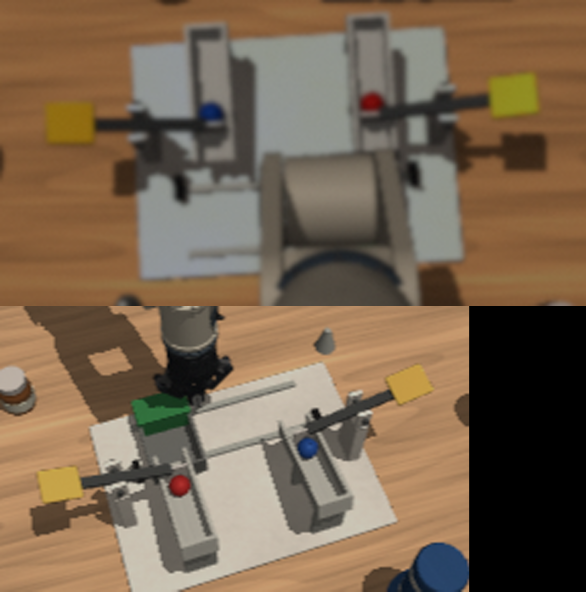

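The tray moves well and now sits nearly under the red lane (block at about (165,410)). Continue gently to the stop.

Call:
{"api": "drive_tool", "payload": {
  "plan": [
    [0, -0.5, 0, 0, 0, 0],
    [0, -0.4, 0, 0, 0, 0],
    [0, -0.3, 0, 0, 0, 0],
    [0, 0, 0, 0, 0, 0]
  ]
}}

```text
time: 5.28
eef_pos: [0.4585, -0.0006, 0.0412]
ee_rot: [-0.023, 1.0, -0.0, -0.0]
contact_force: [-0.1, 1.1, 0.4]
gripper_width: -0.0001
```

```bash
python3 -c "
from h import *
st()"
```

```text
t 5.28 world [ 0.4585 -0.0006  0.0412] disp [-0.1457 -0.0417  0.0412] F [-0.   1.1  0.4] w -0.0001
tool x,y in disp [-1.     0.002  0.   ] [ 0.002  1.    -0.   ] q [-0.    0.39  2.13 -0.    0.62 -1.62]
```

Call:
{"api": "drive_tool", "payload": {
  "plan": [
    [0, -0.3, 0, 0, 0, 0],
    [0, -0.3, 0, 0, 0, 0],
    [0, 0, 0, 0, 0, 0],
    [0, 0, 0, 0, 0, 0]
  ]
}}

```text
time: 5.78
eef_pos: [0.4585, -0.0018, 0.0412]
ee_rot: [-0.021, 1.0, 0.003, -0.0]
contact_force: [-1.0, 45.0, 3.2]
gripper_width: -0.0002
```

```bash
python3 see.py p2
```

```text
t 5.78 world [ 0.4585 -0.0018  0.0412] disp [-0.1457 -0.0428  0.0412] F [ 1.2 45.   3.2] w -0.0002
tool x,y in disp [-1.     0.006  0.001] [0.006 1.    0.007] q [-0.01  0.39  2.12  0.01  0.63 -1.63]
green []
red [([507.0, 170.9], [490, 154, 35, 35, 594]), ([355.5, 169.7], [352, 167, 8, 6, 38])]
red scene [([297.7, 247.5], [293, 243, 10, 10, 74]), ([133.2, 276.3], [114, 258, 40, 38, 802])]
```

View pics/p2.png

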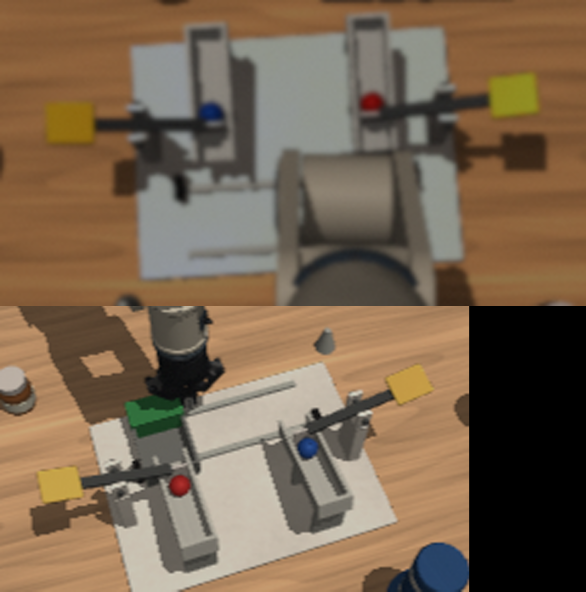

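The tray is against its stop (45 N rise). Back off, rise, and go above the right paddle.

Call:
{"api": "drive_tool", "payload": {
  "plan": [
    [0, 1, 0, 0, 0, 0],
    [0, 1, 0, 0, 0, 0],
    [0, 0, -5, 0, 0, 0],
    [0, 0, -5, 0, 0, 0],
    [0, 0, -5, 0, 0, 0],
    [0, 0, -5, 0, 0, 0],
    [-3, -5, 0, 0, 0, 0],
    [-3, -5, 0, 0, 0, 0],
    [-3, -5, 0, 0, 0, 0],
    [0, 0, 0, 0, 0, 0]
  ]
}}

```text
time: 7.12
eef_pos: [0.5565, -0.1354, 0.2409]
ee_rot: [-0.021, 1.0, -0.001, 0.0]
contact_force: [0.2, 0.4, 0.8]
gripper_width: 0.0005
```

```bash
python3 -c "
from h import *
to([0,-.262,.24])"
```

```text
t 7.12 world [ 0.5565 -0.1354  0.2409] disp [-0.0543 -0.181   0.2409] F [0.2 0.4 0.8] w 0.0005
tool x,y in disp [-1.     0.005 -0.001] [ 0.005  1.    -0.001] q [-0.24  0.26  1.74 -0.    1.14 -1.85]
tool shift cm [-5.47 -8.07  0.1 ]
```

Call:
{"api": "drive_tool", "payload": {
  "plan": [
    [-2.8, -4, 0, 0, 0, 0],
    [-2.7, -4, 0, 0, 0, 0],
    [0, 0, 2, 0, 0, 0],
    [0, 0, 2, 0, 0, 0],
    [0, 0, 0, 0, 0, 0],
    [0, 0, 0, 0, 0, 0]
  ]
}}

```text
time: 7.88
eef_pos: [0.6132, -0.2086, 0.2015]
ee_rot: [-0.023, 1.0, 0.0, -0.0]
contact_force: [-0.1, -0.7, 0.1]
gripper_width: 0.0003
```

```bash
python3 see.py p3
```

```text
t 7.88 world [ 0.6132 -0.2086  0.2015] disp [-0.0011 -0.2569  0.2015] F [-0.2 -0.7  0.1] w 0.0003
tool x,y in disp [-1.     0.001  0.   ] [0.001 1.    0.   ] q [-0.33  0.42  1.61  0.    1.12 -1.95]
green [(([358.7, 222.9], [346, 215, 27, 17, 391]), array([-0.1466, -0.0998,  0.062 ]))]
red [([507.0, 170.8], [490, 154, 35, 35, 592]), ([355.5, 169.7], [352, 167, 8, 6, 38])]
red scene [([297.7, 247.5], [293, 243, 10, 10, 74]), ([133.2, 276.4], [114, 258, 40, 38, 800])]
```

View pics/p3.png

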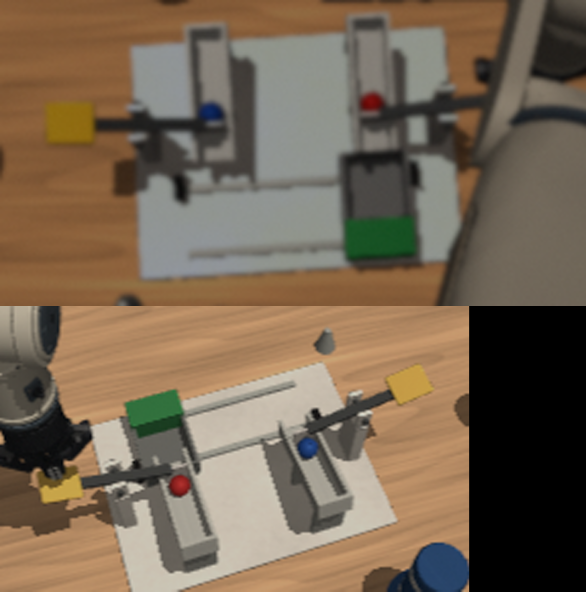

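The tray measures -0.0998 and the fingers are above the right paddle at (60,480). Press.

Call:
{"api": "drive_tool", "payload": {
  "plan": [
    [0, -0.5, 1, 0, 0, 0],
    [0, 0, 1.3, 0, 0, 0],
    [0, 0, 1.3, 0, 0, 0],
    [0, 0, 1.3, 0, 0, 0],
    [0, 0, 1, 0, 0, 0],
    [0, 0, 0.4, 0, 0, 0],
    [0, 0, 0, 0, 0, 0],
    [0, 0, 0, 0, 0, 0]
  ]
}}

```text
time: 8.98
eef_pos: [0.6138, -0.215, 0.1385]
ee_rot: [-0.023, 1.0, -0.0, 0.0]
contact_force: [-0.2, -5.5, 4.9]
gripper_width: -0.0003
```

```bash
python3 see.py p4
```

```text
t 8.97 world [ 0.6138 -0.215   0.1385] disp [-0.0008 -0.2633  0.1385] F [-0.4 -5.5  4.9] w -0.0003
tool x,y in disp [-1.     0.002 -0.   ] [ 0.002  1.    -0.001] q [-0.34  0.49  1.65 -0.    1.   -1.96]
green [(([358.7, 222.8], [346, 215, 27, 17, 394]), array([-0.1462, -0.0998,  0.062 ]))]
red [([507.0, 170.9], [490, 154, 35, 35, 598]), ([356.2, 210.7], [353, 207, 8, 8, 50])]
red scene [([289.6, 222.9], [286, 219, 8, 9, 62]), ([133.2, 276.3], [114, 258, 40, 38, 801])]
```

View pics/p4.png

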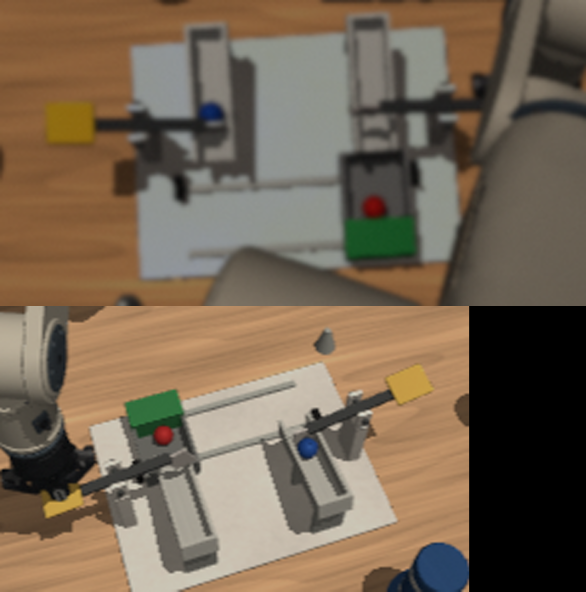

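The red ball is in the tray (top view (373,207)). Release the paddle smoothly.

Call:
{"api": "drive_tool", "payload": {
  "plan": [
    [0, 0, -1, 0, 0, 0],
    [0, 0, -1, 0, 0, 0],
    [0, 0, -1, 0, 0, 0],
    [0, 0, -2, 0, 0, 0],
    [0, 0, -4, 0, 0, 0],
    [0, 0, -4, 0, 0, 0],
    [0, 0, 0, 0, 0, 0],
    [0, 0, 0, 0, 0, 0],
    [0, 0, 0, 0, 0, 0],
    [0, 0, 0, 0, 0, 0]
  ]
}}

```text
time: 10.32
eef_pos: [0.6132, -0.2143, 0.2672]
ee_rot: [-0.023, 1.0, 0.0, -0.001]
contact_force: [-0.6, -0.7, 0.2]
gripper_width: 0.0003
```

```bash
python3 see.py p5; python3 -c "
from h import *
for c in('scene','top'):
  im=manip.camera(c);print(blobs(im,(20,150,120),(32,255,255)),blobs(im,(0,170,60),(6,255,255),8),blobs(im,(110,150,50),(125,255,255)))
for z in(.03,.036,.042): print((D.T@(atz('top',356.2,210.7,z)-O)).round(3))
"
```

```text
t 10.32 world [ 0.6132 -0.2143  0.2672] disp [-0.0014 -0.2625  0.2672] F [-0.6 -0.6  0.2] w 0.0003
tool x,y in disp [-1.     0.002  0.002] [0.002 1.    0.001] q [-0.34  0.36  1.54 -0.    1.24 -1.96]
green [(([358.7, 222.9], [346, 215, 27, 17, 393]), array([-0.1466, -0.0998,  0.062 ]))]
red [([507.0, 170.8], [490, 154, 35, 35, 594]), ([356.2, 211.0], [353, 208, 8, 7, 48])]
red scene [([289.6, 222.9], [286, 219, 8, 9, 62]), ([133.2, 276.4], [114, 258, 40, 38, 800])]
[([410.2, 198.0], [399, 189, 23, 19, 265]), ([239.4, 247.5], [229, 239, 22, 18, 291])] [([289.7, 222.9], [286, 219, 8, 9, 61]), ([133.2, 276.4], [114, 258, 40, 38, 802])] [([242.9, 81.4], [239, 79, 10, 6, 26]), ([360.4, 228.8], [356, 225, 10, 9, 47])]
[([402.9, 163.1], [401, 160, 5, 9, 32]), ([236.8, 177.6], [228, 170, 19, 16, 281])] [([507.0, 170.8], [490, 154, 36, 35, 594]), ([356.2, 211.0], [353, 208, 8, 7, 48])] [([292.2, 173.7], [289, 171, 8, 6, 38])]
[-0.102 -0.097  0.03 ]
[-0.103 -0.097  0.036]
[-0.104 -0.096  0.042]
```

View pics/p5.png

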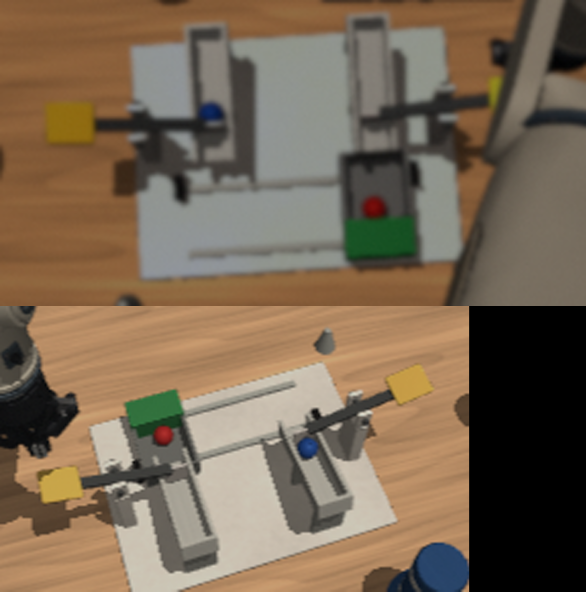

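```bash
python3 -c "
from bench import manip
print(manip.hand_in())"
```

```text
the job is handed in; nothing more can be done
None
```

The red ball is in the catch tray under its own lane, the right one, and I handed the job in at about 10 s on the robot's clock. `hand_in` gives no verdict, so what follows rests on my own camera and force checks.

- **Tray:** I pushed it with the shut fingers until the force rose to 45 N at its stop. The picture puts it at -0.0998 m.
- **Red ball:** I pressed the right paddle to an estimated 0.45 rad, and the ball rolled out into the tray. It was at the same place in the scene view before and after I released the paddle, and within 0.3 px in the top view.
- **Levers:** After release, the right paddle's image is within 0.5 px of where it started, and the left paddle has not moved.
- **Blue ball:** It is within 0.2 px of its starting position in both views.
- **Bystanders:** The nozzle looks undisturbed. I did not measure the bystanders again; the tool kept well clear of all of them.
- **Robot:** It ended clear above the paddle, touching nothing, with under 1 N on the wrist.

No check failed. The right paddle was partly hidden by the arm in the last top view, so its return was judged from the scene view.

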